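# Lay out half-moon cutting dies in order of size

## Task

Get the four half-moon cutting dies ready for the press: lay them flat, one on each plate of the wooden board, in order of size, with the smallest on the red plate and the largest on the black one. Centre each die on its plate with its straight side in line with the row (the curve may face either way). Leave the cutter knife and the pencil where they lie.

Things in the scene. Friction and masses are not known exactly. Their poses are not given: they have to be found in the camera images.
- die_40: Loose half-moon die: solid plywood half disc lying flat, black steel edge, orange foam top. 40 mm along its straight side, 20 mm deep from straight side to top of curve, 26 mm tall. Origin: underside, mid length, mid depth. x points from straight side to curve (away from the robot at the start, within 40 degrees), y along the straight side, z up. Grip it across its depth.
- die_54: Loose half-moon die: solid plywood half disc lying flat, black steel edge, orange foam top. 54 mm along its straight side, 27 mm deep from straight side to top of curve, 26 mm tall. Origin: underside, mid length, mid depth. x points from straight side to curve (away from the robot at the start, within 40 degrees), y along the straight side, z up. Grip it across its depth.
- die_68: Loose half-moon die: solid plywood half disc lying flat, black steel edge, orange foam top. 68 mm along its straight side, 34 mm deep from straight side to top of curve, 26 mm tall. Origin: underside, mid length, mid depth. x points from straight side to curve (away from the robot at the start, within 40 degrees), y along the straight side, z up. Grip it across its depth.
- die_82: Loose half-moon die: solid plywood half disc lying flat, black steel edge, orange foam top. 82 mm along its straight side, 41 mm deep from straight side to top of curve, 26 mm tall. Origin: underside, mid length, mid depth. x points from straight side to curve (away from the robot at the start, within 40 degrees), y along the straight side, z up. Grip it across its depth.
- mark_red: Red plate fixed on the wooden board, 84 mm along the row, 60 mm across, 3 mm thick, thin centre cross. One of four in a row, about 96 mm apart. Origin: centre of its underside (top is 3 mm higher); y along the row, x across, z up. Always at one end of the row, either end: the place of the smallest die.
- mark_black: Black plate fixed on the wooden board, 84 mm along the row, 60 mm across, 3 mm thick, thin centre cross. One of four in a row, about 96 mm apart. Origin: centre of its underside (top is 3 mm higher); y along the row, x across, z up. Always at the other end of the row from the red one.
- mark_left: White plate fixed on the wooden board, 84 mm along the row, 60 mm across, 3 mm thick, thin centre cross. One of four in a row, about 96 mm apart. Origin: centre of its underside (top is 3 mm higher); y along the row, x across, z up. The middle place nearer to the robot's left (+y); it may be next to the red or to the black plate.
- mark_right: White plate fixed on the wooden board, 84 mm along the row, 60 mm across, 3 mm thick, thin centre cross. One of four in a row, about 96 mm apart. Origin: centre of its underside (top is 3 mm higher); y along the row, x across, z up. The middle place nearer to the robot's right (-y); it may be next to the red or to the black plate.
- cutter: Bystander: black and orange snap-off cutter knife lying loose beyond the board, about 165 x 22 x 18 mm; origin under the middle of its handle, y along it.
- pencil: Bystander: blue pencil lying loose on the robot's right, about 170 mm long, 8 mm thick; origin under its middle, x along it.
Not all that is in view belongs to the job. What is shaped like the die_68 but purple or yellow is not meant.

How it is judged (in metres and radians):
At the end, for the whole second after the job is handed in: Dies in order of size from the smallest on the red plate to the largest on the black; each flat on its plate, origins within 12 mm horizontally, straight side within 12 degrees of the row (either way round), released and at rest; cutter and pencil within 15 mm of their starts (horizontal distance between die_40 and mark_red below 0.012 m and z of die_40 in the frame of mark_red between 0.001 and 0.006 m and angle between the y axis of die_40 and the y axis of mark_red, either way round below 0.21 rad and horizontal distance between die_82 and mark_black below 0.012 m and z of die_82 in the frame of mark_black between 0.001 and 0.006 m and angle between the y axis of die_82 and the y axis of mark_black, either way round below 0.21 rad and ((horizontal distance between mark_red and mark_left below 0.14 m and horizontal distance between mark_red and mark_right above 0.14 m and (horizontal distance between die_54 and mark_left below 0.012 m and z of die_54 in the frame of mark_left between 0.001 and 0.006 m and angle between the y axis of die_54 and the y axis of mark_left, either way round below 0.21 rad) and (horizontal distance between die_68 and mark_right below 0.012 m and z of die_68 in the frame of mark_right between 0.001 and 0.006 m and angle between the y axis of die_68 and the y axis of mark_right, either way round below 0.21 rad)) or (horizontal distance between mark_red and mark_right below 0.14 m and horizontal distance between mark_red and mark_left above 0.14 m and (horizontal distance between die_54 and mark_right below 0.012 m and z of die_54 in the frame of mark_right between 0.001 and 0.006 m and angle between the y axis of die_54 and the y axis of mark_right, either way round below 0.21 rad) and (horizontal distance between die_68 and mark_left below 0.012 m and z of die_68 in the frame of mark_left between 0.001 and 0.006 m and angle between the y axis of die_68 and the y axis of mark_left, either way round below 0.21 rad))) and angle between each of die_40, die_54, die_68, die_82's own z axis and vertical below 0.08 rad and linear speed of each of die_40, die_54, die_68, die_82 below 0.02 m/s and angular speed of each of die_40, die_54, die_68, die_82 below 0.2 rad/s); the robot touches nothing.
It fails at once if the cutter is moved by more than 15 mm (distance of cutter from where it was at the start of the episode above 0.015 m).
It fails at once if the pencil is moved by more than 15 mm (distance of pencil from where it was at the start of the episode above 0.015 m).
It also fails if it takes over 88 s, if anything falls off the work surface, if the arm or the gripper's body presses on something with over 40 N, if the wrist force passes 120 N, or if a joint passes its speed limit or range.

## Robot

A 6-joint arm with a two-finger parallel gripper is mounted at the origin on the work surface. World frame = base frame: x ahead of the robot, y to its left, z up, the work surface at z = 0. Lengths are in mm, angles in rad, forces in N, time in s.
With the tool pointing down it reaches from about 275 to 750 mm from the base axis. Payload 10.2 kg.
Tool frame: the origin (TCP) lies at the very end of the fingers, on their centre line; the grasp point (between the pads) lies 19 mm behind it; z points along the fingers, y is the line along which they close (so a half turn about z gives the same grasp; the last joint's range is limited). The gripper opens to 85 mm and grips with 20 to 120 N. Pads are 22 mm wide; open, the fingers measure 114 mm over their backs; the gripper's body (76 mm by 85 mm) begins 54 mm behind the grasp point. The pads swing forward as they close: fully open they stand 13 mm farther back than shut.
Start: joints at [-1.382, 0.313, 1.498, -0, 1.331, -0.223], TCP at [210.124, -481.123, 231.294] pointing down, gripper open.
Joint ranges: [-2.94, 2.94], [-0.97, 2.17], [0.19, 2.56], [-1.23, 4.37], [0.02, 3.11], [-2.88, 2.88]. Speed limits (rad/s): [2.39, 2.39, 3.01, 3.14, 3.14, 3.14].

## Interface

Orientations are given as a unit quaternion [w, x, y, z].
In Python, from rig import * gives the robot as it stands. The module is installed in compiled form; this text tells all that it offers.
- The arm moves only by the shell command python3 -m crank 'ROWS' [FORCE]. ROWS is JSON, a list that holds one entry, the list of rows, each a list of 7 numbers: the shift along the tool's x, y, z in units of 25 mm (1.0 is 25 mm), then the turn, a rotation vector about the tool's x, y, z in units of 8 degrees (1.0 is 8 degrees), then the finger opening in mm, from 0 to 85.4. A call has exactly 8 rows; each row shifts and turns the commanded pose from where the row before left it, along the tool's axes as they then stand; what a row does not reach is not made up. A row lasts 1/10 s, in which the tool goes at most 50 mm and 8.59 degrees, less where a joint would pass 70% of its speed; a pose out of reach is approached as far as the arm can. A call is refused whole if a number of a shift passes 1 or a number of a turn 1, either way. A call with a gripper value outside its range is refused whole. The fingers move at their own pace and stop on an object; FORCE is the grip in N (left out, the last holds). Time passes only in rows, so rows that do not move let the fingers close, or fill a call up. It gives the time, the measured TCP pose, the force, the opening and the grip force at its end, in the units of the state.
- sense(): the state, without advancing time (a new reading comes with each control period).
- capture(name): name is "scene" or "top"; returns the picture (420x560x3 uint8, blue, green, red); there is no depth.
- camera_model(name): a dict with "fx", "fy", "cx", "cy" (pixels), "k1" (the pictures are not rectified: a ray, as slopes to the right and down, at radius r is drawn at 1 + k1 r^2 times it, then the intrinsics apply), "world_from_camera" (4x4, takes a point from camera to world coordinates). Camera axes: x right, y up, looking along -z (the intrinsics and any distortion apply to the point x, -y, -z); pixel columns grow to the right and rows downward; lengths in mm; the calibration is good to about 2 mm. A picture is of the moment at which its call begins. camera_model takes no time and is no camera call.
- finish_job(): hands the job in; it is judged then, once.
The state is a dict: "time_s": time; "joints": joint angles; "dq": joint speeds; "tau": joint torques, N m; "eef_pos": TCP position; "ee_rot": TCP orientation; "force": force on the tool from outside, world axes, zero at the start; "wrist_torque": the same for the moment, N m; "grip_width": opening from 0.0 (shut) to 1.0 (fully open); "grip_force": force on a finger pad.
Only numpy, scipy, OpenCV 4.12 (cv2) and the standard library are available. Lean on these libraries where they do the work, as an engineer would, in place of code of your own. Each camera call takes 0.05 s, during which the arm holds its last target. There are 200 camera calls.

## Working session

There is one attempt and no reset: what is moved stays moved. The work goes in short steps, Python scripts to look and compute and a shell command to move; the robot and the scene stay as the last step left them, time stands still between calls to the robot, and variables do not carry over. Pictures are saved under pics/ and viewed, at most 14 in all, crops included, and the job is handed in when it is done.

```bash
mkdir -p pics
python3 - <<'E'
from rig import *
import cv2
for n in ("scene","top"):
    cv2.imwrite(f"pics/{n}0.png",capture(n)); m=camera_model(n); print(n,m)
s=sense();print(s)
E
```

```text
scene {'fx': 436.5529300192291, 'fy': 436.5529300192291, 'cx': 280.84361245679725, 'cy': 209.60610651657692, 'k1': 0.03442314724181024, 'world_from_camera': array([[-5.43280915e-01, -5.75068451e-01,  6.11671582e-01,
         1.20136386e+03],
       [ 8.39550139e-01, -3.71100872e-01,  3.96786726e-01,
         3.10847988e+02],
       [-1.18767015e-03,  7.29095617e-01,  6.84410820e-01,
         7.56935334e+02],
       [ 0.00000000e+00,  0.00000000e+00,  0.00000000e+00,
         1.00000000e+00]])}
top {'fx': 415.2724582511601, 'fy': 415.2724582511601, 'cx': 278.9989397021915, 'cy': 211.5062600040526, 'k1': -0.0027800562694295858, 'world_from_camera': array([[-2.50975644e-02,  9.97850810e-01, -6.05299377e-02,
         5.41024311e+02],
       [-9.99575875e-01, -2.41541304e-02,  1.62680038e-02,
        -7.95901145e+01],
       [ 1.47709927e-02,  6.09125527e-02,  9.98033806e-01,
         9.77833230e+02],
       [ 0.00000000e+00,  0.00000000e+00,  0.00000000e+00,
         1.00000000e+00]])}
{'time_s': 0.1, 'joints': array([-1.38236680e+00,  3.13391472e-01,  1.49835552e+00,  2.74932632e-06,
        1.33100294e+00, -2.23396106e-01]), 'dq': array([-0.00112045, -0.00268663, -0.00104896, -0.00011429,  0.00120041,
       -0.00069079]), 'tau': array([ 2.45535412e-03, -4.12900078e+01, -2.60142589e+01, -2.00560921e-04,
        3.03503584e-03,  1.21007562e-05]), 'eef_pos': array([ 210.09606772, -480.87930139,  230.79572502]), 'ee_rot': array([-5.78530853e-04,  9.78874660e-01,  2.04460425e-01,  1.14509970e-05]), 'force': array([ 0.9142097 , -0.41111339,  0.44855696]), 'wrist_torque': array([ 0.00563673,  0.02015058, -0.01807787]), 'grip_force': 0.0, 'grip_width': 1.0005273121068647}
```

View pics/top0.png

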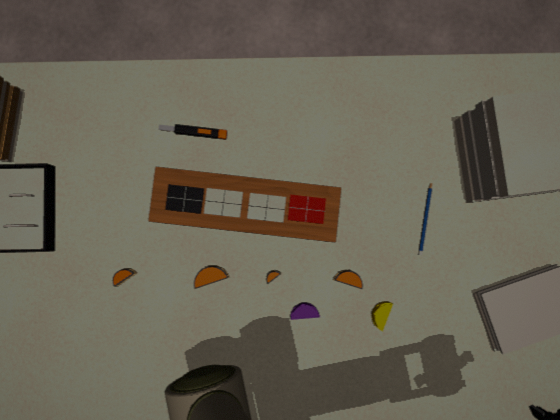

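View pics/scene0.png

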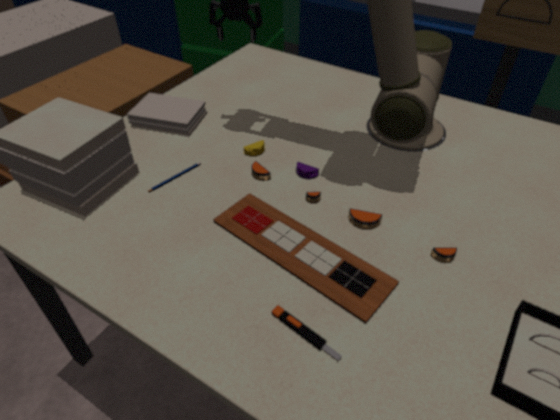

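The top view shows the dies at about (124,277), (211,276, largest), (273,276, smallest) and (348,279). The plates are black (185,199), white (223,203), white (266,208) and red (306,209). The purple and yellow decoys are at (305,311) and (382,316). In the scene view the plates run from red (253,220) to black (353,279).

```bash
cat > h.py <<'E'
from rig import *
import cv2, numpy as np
def ray(n,uv):
    m=camera_model(n);T=m["world_from_camera"]
    uv=np.atleast_2d(np.asarray(uv,float))
    K=np.array([[m["fx"],0,m["cx"]],[0,m["fy"],m["cy"]],[0,0,1]])
    p=cv2.undistortPoints(uv[:,None],K,np.array([m["k1"],0,0,0,0.]))[:,0]
    d=np.c_[p[:,0],-p[:,1],-np.ones(len(p))]@T[:3,:3].T
    return T[:3,3],d
def plane(n,uv,z):
    c,d=ray(n,uv); return c+d*((z-c[2])/d[:,2])[:,None]
def tri(a,b):
    c1,d1=ray("top",a);c2,d2=ray("scene",b);d1=d1[0];d2=d2[0]
    s=np.linalg.lstsq(np.c_[d1,-d2],c2-c1,rcond=None)[0]
    p,q=c1+s[0]*d1,c2+s[1]*d2
    return (p+q)/2,np.linalg.norm(p-q)
def blobs(n,im,lo,hi,box,amin=25):
    hsv=cv2.cvtColor(im,cv2.COLOR_BGR2HSV)
    m=cv2.inRange(hsv,np.array(lo),np.array(hi)); k=np.zeros_like(m);x0,y0,x1,y1=box;k[y0:y1,x0:x1]=1
    m=m*k; N,L,st,c=cv2.connectedComponentsWithStats(m)
    return [(L==i).nonzero()[::-1] for i in range(1,N) if st[i,4]>=amin]
def die(n,px,z=26):
    """centre (mid depth), yaw of straight side y-axis, length, depth from foam pixels"""
    P=plane(n,np.c_[px[0],px[1]],z)[:,:2]
    (c,(w,h),a)=cv2.minAreaRect(P.astype(np.float32))
    b=cv2.boxPoints((c,(w,h),a)); e=[b[1]-b[0],b[2]-b[1]]; e=max(e,key=np.linalg.norm)
    C=P.mean(0);_,V=np.linalg.eigh(np.cov((P-C).T)); v=V[:,1]
    v=v*np.sign(v[1]); x=np.array([v[1],-v[0]])
    q=(P-C)@V[:,1]; sgn=1 if abs(0)>1 else 1
    # curve side: farther extent from the centroid
    t=(P-C)@x
    if t.max()<-t.min(): x=-x
    L=np.ptp(q);r=L/2
    return C+x*0.0756*r, C, np.degrees(np.arctan2(-v[0],v[1])), L, np.ptp(t), np.round(c,1), np.degrees(np.arctan2(-e[0],e[1])), x
E
python3 - <<'E'
from h import *
np.set_printoptions(precision=1,suppress=True)
im=cv2.imread("pics/top0.png");sc=cv2.imread("pics/scene0.png")
print("dies")
for p in blobs("top",im,(3,130,110),(20,255,255),(90,255,380,300)):print(p[0].mean(),p[1].mean(),len(p[0]),*die("top",p))
print("scene dies")
for p in blobs("scene",sc,(0,130,110),(20,255,255),(230,150,480,270)):print(p[0].mean(),p[1].mean(),len(p[0]),*die("scene",p)[:4])
def pl(n,im,lo,hi,box):
    P=np.concatenate([np.c_[b[0],b[1]] for b in blobs(n,im,lo,hi,box,8)])
    c=P.mean(0); return c,P
T={};S={}
T['r'],_=pl("top",im,(0,170,60),(180,255,255),(287,192,328,226))
S['r'],_=pl("scene",sc,(170,120,60),(180,255,255),(225,195,280,240))
def white(n,im,box):
    return [(b[0],b[1]) for b in blobs(n,im,(0,0,150),(180,70,255),box,20)]
for n,i,box in (("top",im,(203,180,290,230)),("scene",sc,(255,210,350,285))):
    for b in white(n,i,box):print(n,len(b[0]),b[0].mean(),b[1].mean())
print(T,S,tri(T['r'],S['r']))
cv2.imwrite("pics/b.png",np.hstack([cv2.resize(im[160:250,140:350],None,fx=2,fy=4*.5,interpolation=2),cv2.resize(sc[190:280,210:400],None,fx=2,fy=2,interpolation=2)]))
E
```

```text
dies
208.59312320916905 275.9856733524355 349 [458.6  69.1] [456.1  68.3] 17.41193518288215 70.58364476435952 31.82373332117882 [458.5  69.1] -163.12439 [1.  0.3]
120.5982905982906 275.8205128205128 117 [463.  267.9] [461.6 267. ] 32.10189275821758 42.000493269491116 17.170278997714092 [462.8 267.8] -147.47658 [0.8 0.5]
271.72340425531917 275.9148936170213 47 [453.3 -74.3] [452.4 -74.9] 36.459983894812986 27.211020260505165 10.698837015941608 [453.  -74.2] -143.01953 [0.8 0.6]
349.77570093457945 278.6214953271028 214 [ 443.5 -253.3] [ 441.6 -252.6] -19.628789551456236 54.74497187115237 24.488909398132222 [ 443. -253.] -19.830978 [ 0.9 -0.3]
scene dies
258.4512195121951 167.29268292682926 82 [ 441.5 -256.6] [ 439.6 -255.9] -19.408335579059635 52.69262722927975
313.32 192.84 25 [451.5 -76.8] [450.8 -77.3] 34.16528822845809 23.24581240115532
364.6237623762376 214.9108910891089 202 [456.7  67.6] [454.2  66.9] 16.204946177031058 67.57141493428063
446.1904761904762 250.0595238095238 84 [460.6 266.7] [459.4 265.9] 34.15459571003158 38.305095728383534Traceback (most recent call last):
  File "<stdin>", line 13, in <module>
  File "<stdin>", line 9, in pl
ValueError: need at least one array to concatenate
```

Run:
```python
from h import *
np.set_printoptions(precision=1,suppress=True)
im=cv2.imread("pics/top0.png");sc=cv2.imread("pics/scene0.png")
def go(n,im,ranges):
    out=[]
    for lo,hi,box in ranges:
        P=np.concatenate([np.c_[b[0],b[1]] for b in blobs(n,im,lo,hi,box,10)]).astype(np.float32)
        h=cv2.convexHull(P); M=cv2.moments(h); out.append(np.array([M['m10']/M['m00'],M['m01']/M['m00']]))
        print(n,len(P),out[-1],cv2.minAreaRect(P)[1])
    return out
R1=((0,190,60),(3,255,255));W=(0,0,150),(180,80,255);B=(0,0,0),(180,255,60)
T=go("top",im,[(*R1,(285,190,330,228)),(*W,(246,190,287,225)),(*W,(205,187,244,219)),(*B,(163,183,206,216))])
S=go("scene",sc,[(*R1,(228,200,276,238)),(*W,(262,219,306,254)),(*W,(294,238,342,278)),(*B,(327,258,379,300))])
for a,b in zip(T,S):
    print(tri(a,b), plane("top",a,20)[0],plane("scene",b,20)[0])
cv2.imwrite("pics/b.png",np.hstack([cv2.resize(im[160:250,140:330],None,fx=2,fy=2,interpolation=2),cv2.resize(sc[200:290,210:400],None,fx=2,fy=2,interpolation=2)]))
```

```text
top 787 [306.2 208.8] (35.006797790527344, 24.847095489501953)Traceback (most recent call last):
  File "<stdin>", line 12, in <module>
  File "<stdin>", line 7, in go
ValueError: need at least one array to concatenate
```

Run:
```python
from h import *
np.set_printoptions(precision=1,suppress=True)
im=cv2.imread("pics/top0.png");sc=cv2.imread("pics/scene0.png")
H=lambda i,x,y:cv2.cvtColor(i,cv2.COLOR_BGR2HSV)[y,x]
print(H(im,260,202),H(im,215,197),H(im,175,193),H(im,225,180),H(im,297,202),"|",H(sc,275,240),H(sc,310,262),H(sc,342,283),H(sc,252,208),H(sc,243,217))
def go(n,im,ranges):
    out=[]
    for lo,hi,box in ranges:
        L=[np.c_[b[0],b[1]] for b in blobs(n,im,lo,hi,box,10)]
        if not L: print("none",lo,box); out.append(None);continue
        P=np.concatenate(L).astype(np.float32)
        h=cv2.convexHull(P); M=cv2.moments(h); out.append(np.array([M['m10']/M['m00'],M['m01']/M['m00']]))
        print(n,len(P),out[-1],cv2.minAreaRect(P)[1])
    return out
R1=((0,200,60),(3,255,255));W=(0,0,120),(180,110,255);B=(0,0,0),(180,255,60)
T=go("top",im,[(*R1,(285,190,330,228)),(*W,(246,190,287,225)),(*W,(205,187,244,219)),(*B,(163,183,206,216))])
S=go("scene",sc,[(*R1,(228,200,276,238)),(*W,(262,219,306,254)),(*W,(294,238,342,278)),(*B,(327,258,379,300))])
for a,b in zip(T,S):
    if a is not None and b is not None: print(tri(a,b), plane("top",a,20)[0],plane("scene",b,20)[0])
cv2.imwrite("pics/b.png",np.hstack([cv2.resize(im[160:250,140:330],None,fx=2,fy=2,interpolation=2),cv2.resize(sc[200:290,210:400],None,fx=2,fy=2,interpolation=2)]))
```

```text
[ 26  36 120] [ 24  42 122] [ 0 27 19] [ 12 187  94] [  1 230 102] | [ 20  38 121] [ 17  38 122] [ 24 142   9] [  4 209  88] [  2 212  89]
top 767 [306.2 208.8] (35.006797790527344, 24.847095489501953)
top 700 [266.1 207.2] (34.35132598876953, 24.828763961791992)
top 690 [222.9 202.3] (34.35132598876953, 24.88718605041504)
top 929 [184.2 198.7] (36.44240951538086, 26.06184196472168)
scene 368 [252.1 219.5] (33.669761657714844, 19.097429275512695)
scene 482 [289.2 234.7] (34.0, 41.0)
scene 603 [319.  251.5] (46.99999237060547, 33.99999237060547)
scene 942 [348.5 282.1] (42.566558837890625, 41.56950378417969)
(array([ 604.5, -159.1,   14.1]), np.float64(0.5983155985659234)) [ 604.  -158.3   20. ] [ 609.4 -155.6   20. ]
(array([606.5, -60. ,  19.4]), np.float64(13.24849020974789)) [609.8 -65.7  20. ] [603.8 -53.9  20. ]
(array([622. ,  33.4,  32.4]), np.float64(2.4748956779450193)) [623.7  33.8  20. ] [611.4  29.7  20. ]
(array([637.7, 122.4,   3.9]), np.float64(8.528014742517655)) [634.1 122.9  20. ] [652.1 123.   20. ]
```

View pics/b.png

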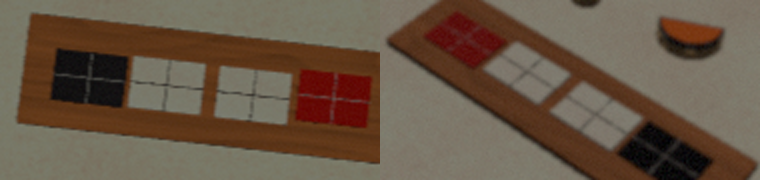

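The crop shows the plate crosses. In full-image pixels, top view: black (185,198.5), white (224,203), white (267,208), red (306,209). Scene view: black (352,279), white (322,257.5), white (285,235.5), red (252.5,219.5).

```bash
cat > p.py <<'E'
from h import *
import sys
def plan(x,y,z,th):
    s=sense();p=s["eef_pos"];q=s["ee_rot"];th0=np.degrees(2*np.arctan2(q[2],q[1]))
    d=np.array([x,y])-p[:2];t=np.radians(th)
    print("t%.1f"%s["time_s"],"pos",p.round(1),"th %.1f"%th0,"w %.2f F %.0f f %s"%(s["grip_width"],s["grip_force"],s["force"].round(1)),
     "| turn_z %.2f then x %.2f y %.2f z(down) %.2f"%(-((th-th0+180)%360-180)/8,(d@[np.cos(t),np.sin(t)])/25,(d@[np.sin(t),-np.cos(t)])/25,(p[2]-z)/25))
if __name__=="__main__": plan(*map(float,sys.argv[1:]))
E
python3 - <<'E'
from h import *
np.set_printoptions(precision=1,suppress=True)
T=[(306.2,208.9),(266.4,207.6),(223.3,202.6),(184.7,198.6)];S=[(252.4,219.5),(285,235.5),(322,257.5),(352,279)]
for a,b in zip(T,S): print(tri(a,b))
for z in (15,18,20): print(z,*[plane("top",a,z)[0][:2] for a in T],*[plane("scene",a,z)[0][:2] for a in S])
im=cv2.imread("pics/top0.png")
R=((0,200,60),(3,255,255),(285,190,330,228));W=(0,0,105),(180,110,255);B=(0,0,0),(180,255,60),(163,183,206,216)
for lo,hi,box in (R,(*W,(246,190,287,225)),(*W,(205,187,244,219)),B):
    P=np.concatenate([np.c_[b[0],b[1]] for b in blobs("top",im,lo,hi,box,10)])
    r=cv2.minAreaRect(plane("top",P,17)[:,:2].astype(np.float32)); print(np.array(r[0]),np.array(r[1]),r[2])
E
python3 p.py 443 -254 80 70
```

```text
(array([ 604.1, -158.9,   13.8]), np.float64(0.17691174592779624))
(array([608.3, -64.7,  15.2]), np.float64(3.7082849895501))
(array([621.1,  37.7,  14.2]), np.float64(9.382852861899975))
(array([634.9, 123.4,  12.2]), np.float64(0.27815255434753294))
15 [ 604.  -158.7] [609.2 -66.2] [623.3  33.5] [634.7 122.7] [ 605.1 -158.2] [607.2 -63.1] [619.2  42. ] [636.9 124.2]
18 [ 603.8 -158.5] [609.  -66.3] [623.   33.1] [634.4 122.1] [ 607.5 -156.3] [609.6 -61.6] [621.6  43.1] [639.2 125. ]
20 [ 603.6 -158.3] [608.9 -66.3] [622.8  32.9] [634.2 121.7] [ 609.1 -155. ] [611.2 -60.6] [623.1  43.8] [640.7 125.5]
[ 604.1 -159.1] [81.3 57.9] 82.15203094482422
[610.1 -65.9] [85.4 60.1] 82.0357894897461
[623.8  34.4] [84.5 60. ] 82.27754974365234
[634.4 123.5] [83.7 60.5] 82.27568054199219
t0.1 pos [ 210.1 -480.9  230.8] th 23.6 w 1.00 F 0 f [ 0.9 -0.4  0.4] | turn_z -5.80 then x 11.71 y 5.65 z(down) 6.03
```

```bash
python3 -m crank '[[[0,0,0.8,0,0,-0.97,56],[0,0,0.8,0,0,-0.97,56],[0,0,0.8,0,0,-0.97,56],[0,0,0.8,0,0,-0.97,56],[0,0,0.8,0,0,-0.97,56],[0,0,0.8,0,0,-0.97,56],[0.98,0.47,0,0,0,0,56],[0.98,0.47,0,0,0,0,56]]]' 40
python3 -m crank '[[[0.98,0.47,0,0,0,0,56],[0.98,0.47,0,0,0,0,56],[0.98,0.47,0,0,0,0,56],[0.98,0.47,0,0,0,0,56],[0.98,0.47,0,0,0,0,56],[0.98,0.47,0,0,0,0,56],[0.98,0.47,0,0,0,0,56],[0.98,0.47,0,0,0,0,56]]]'
python3 p.py 443 -254 4 70
```

```text
time_s: 0.9
eef_pos: [248.9, -442.3, 110.3]
ee_rot: [-0.001, 0.819, 0.574, 0.0]
force: [-0.4, -0.6, 0.4]
grip_width: 0.655
grip_force: 0.0
time_s: 1.7
eef_pos: [404.4, -289.6, 111.1]
ee_rot: [-0.0, 0.818, 0.575, -0.0]
force: [0.0, -0.3, -1.0]
grip_width: 0.654
grip_force: 0.0
t1.7 pos [ 404.4 -289.6  111.1] th 70.2 w 0.65 F 0 f [ 0.  -0.3 -1. ] | turn_z 0.02 then x 1.86 y 0.96 z(down) 4.28
```

```bash
python3 -m crank '[[[0.93,0.48,0,0,0,0,56],[0.93,0.48,0.3,0,0,0,56],[0,0,0.8,0,0,0,56],[0,0,0.8,0,0,0,56],[0,0,0.8,0,0,0,56],[0,0,0.8,0,0,0,56],[0,0,0.78,0,0,0,56],[0,0,0,0,0,0,56]]]'
python3 p.py 443 -254 4 70
python3 -m crank '[[[0,0,0,0,0,0,25],[0,0,0,0,0,0,25],[0,0,0,0,0,0,25],[0,0,0,0,0,0,25],[0,0,0,0,0,0,25],[0,0,0,0,0,0,25],[0,0,0,0,0,0,25],[0,0,0,0,0,0,25]]]'
python3 p.py 623 34.5 80 82.2
```

```text
time_s: 2.5
eef_pos: [441.0, -253.9, 2.2]
ee_rot: [-0.002, 0.818, 0.575, -0.0]
force: [-0.0, -0.1, 0.5]
grip_width: 0.653
grip_force: 0.0
t2.5 pos [ 441.  -253.9    2.2] th 70.1 w 0.65 F 0 f [-0.  -0.1  0.5] | turn_z 0.02 then x 0.02 y 0.08 z(down) -0.07
time_s: 3.3
eef_pos: [442.6, -255.3, 5.3]
ee_rot: [0.001, 0.818, 0.575, 0.0]
force: [-1.2, 0.6, 6.4]
grip_width: 0.381
grip_force: 40.9
t3.3 pos [ 442.6 -255.3    5.3] th 70.2 w 0.38 F 41 f [-1.2  0.6  6.4] | turn_z -1.51 then x 12.47 y 5.57 z(down) -2.99
```

```bash
python3 -m crank '[[[0,0,-1,0,0,-0.5,25],[0,0,-1,0,0,-0.5,25],[0,0,-1,0,0,-0.5,25],[0.96,0.43,0,0,0,0,25],[0.96,0.43,0,0,0,0,25],[0.96,0.43,0,0,0,0,25],[0.96,0.43,0,0,0,0,25],[0.96,0.43,0,0,0,0,25]]]'
python3 -m crank '[[[0.96,0.43,0,0,0,0,25],[0.96,0.43,0,0,0,0,25],[0.96,0.43,0,0,0,0,25],[0.96,0.43,0,0,0,0,25],[0.96,0.43,0,0,0,0,25],[0.96,0.43,0,0,0,0,25],[0.96,0.43,0,0,0,0,25],[0.96,0.43,0,0,0,0,25]]]'
python3 p.py 623 34.5 20 82.2
python3 -c "
from rig import *
import cv2
cv2.imwrite('pics/c.png',cv2.resize(capture('scene')[100:310,200:480],None,fx=2,fy=2))"
```

```text
time_s: 4.1
eef_pos: [512.3, -142.4, 79.5]
ee_rot: [0.0, 0.754, 0.657, 0.0]
force: [0.1, -0.3, -0.7]
grip_width: 0.381
grip_force: 40.2
time_s: 4.9
eef_pos: [623.6, 36.1, 79.4]
ee_rot: [-0.0, 0.754, 0.657, -0.0]
force: [-0.2, -0.1, -1.5]
grip_width: 0.386
grip_force: 40.2
t4.9 pos [623.6  36.1  79.4] th 82.2 w 0.39 F 40 f [-0.2 -0.1 -1.5] | turn_z -0.00 then x -0.07 y -0.01 z(down) 2.38
```

View pics/c.png

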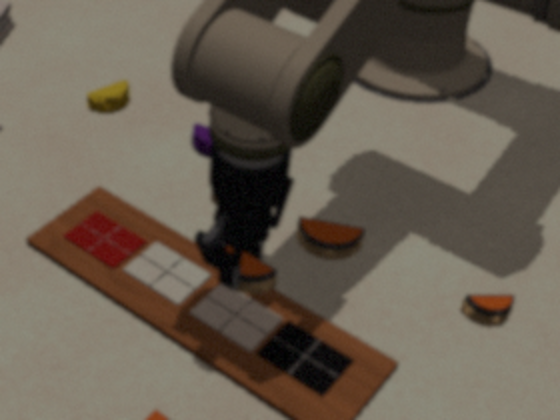

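The die_68 is held between the fingers, around (250,265) in this crop, above the left white plate.

```bash
python3 -m crank '[[[-0.06,0,0.8,0,0,0,25],[0,0,0.8,0,0,0,25],[0,0,0.5,0,0,0,25],[0,0,0.16,0,0,0,25],[0,0,0,0,0,0,25],[0,0,0,0,0,0,25],[0,0,0,0,0,0,25],[0,0,0,0,0,0,25]]]'
python3 p.py 623 34.5 18 82.2
```

```text
time_s: 5.75
eef_pos: [623.3, 33.5, 23.5]
ee_rot: [0.0, 0.754, 0.657, 0.0]
force: [-0.0, -0.4, -0.9]
grip_width: 0.384
grip_force: 40.2
t5.8 pos [623.3  33.5  23.5] th 82.2 w 0.38 F 40 f [-0.  -0.4 -0.9] | turn_z -0.01 then x 0.04 y -0.02 z(down) 0.22
```

```bash
python3 -m crank '[[[0,0,0.08,0,0,0,25],[0,0,0.08,0,0,0,25],[0,0,0,0,0,0,25],[0,0,0,0,0,0,25],[0,0,0,0,0,0,25],[0,0,0,0,0,0,25],[0,0,0,0,0,0,25],[0,0,0,0,0,0,25]]]'
```

```text
time_s: 6.55
eef_pos: [623.2, 33.5, 20.3]
ee_rot: [0.0, 0.754, 0.657, 0.0]
force: [-4.8, 0.7, 12.1]
grip_width: 0.385
grip_force: 42.0
```

```bash
python3 -m crank '[[[0,0,0,0,0,0,60],[0,0,0,0,0,0,60],[0,0,0,0,0,0,60],[0,0,0,0,0,0,60],[0,0,-1,0,0,-0.78,64],[0,0,-1,0,0,-0.78,64],[0,0,-0.6,0,0,-0.78,64],[0,0,0,0,0,-0.78,64]]]'
python3 p.py 458 68.5 4 107
```

```text
time_s: 7.35
eef_pos: [624.1, 33.5, 86.3]
ee_rot: [0.002, 0.592, 0.806, 0.001]
force: [0.5, 0.8, -0.5]
grip_width: 0.748
grip_force: 0.0
t7.3 pos [624.1  33.5  86.3] th 107.4 w 0.75 F 0 f [ 0.5  0.8 -0.5] | turn_z 0.05 then x 3.28 y -5.95 z(down) 3.29
```

```bash
python3 -m crank '[[[0.47,-0.85,0,0,0,0,64],[0.47,-0.85,0,0,0,0,64],[0.47,-0.85,0,0,0,0,64],[0.47,-0.85,0,0,0,0,64],[0.47,-0.85,0,0,0,0,64],[0.47,-0.85,0,0,0,0,64],[0.47,-0.85,0,0,0,0,64],[0,0,0.8,0,0,0,64]]]'
python3 p.py 458 68.5 4 107
```

```text
time_s: 8.15
eef_pos: [455.7, 69.0, 65.2]
ee_rot: [0.001, 0.594, 0.805, 0.001]
force: [-0.4, 0.0, -0.2]
grip_width: 0.745
grip_force: 0.0
t8.2 pos [455.7  69.   65.2] th 107.2 w 0.74 F 0 f [-0.4  0.  -0.2] | turn_z 0.02 then x -0.04 y 0.08 z(down) 2.45
```

```bash
python3 -m crank '[[[0,0,0.8,0,0,0,64],[0,0,0.8,0,0,0,64],[0,0,0.8,0,0,0,64],[0,0,0,0,0,0,32],[0,0,0,0,0,0,32],[0,0,0,0,0,0,32],[0,0,0,0,0,0,32],[0,0,0,0,0,0,32]]]'
python3 p.py 635 123 84 82.2
```

```text
time_s: 8.95
eef_pos: [456.9, 68.4, 4.3]
ee_rot: [0.0, 0.594, 0.804, 0.0]
force: [0.6, 0.4, -1.2]
grip_width: 0.469
grip_force: 40.7
t8.9 pos [456.9  68.4   4.3] th 107.1 w 0.47 F 41 f [ 0.6  0.4 -1.2] | turn_z 3.11 then x 3.13 y 6.76 z(down) -3.19
```

```bash
python3 -m crank '[[[0,0,-0.8,0,0,0.78,32],[0,0,-0.8,0,0,0.78,32],[0,0,-0.8,0,0,0.78,32],[0,0,-0.8,0,0,0.78,32],[0.45,0.97,0,0,0,0,32],[0.45,0.97,0,0,0,0,32],[0.45,0.97,0,0,0,0,32],[0.45,0.97,0,0,0,0,32]]]'
python3 -m crank '[[[0.45,0.97,0,0,0,0,32],[0.45,0.97,0,0,0,0,32],[0.45,0.97,0,0,0,0,32],[0,0,0.7,0,0,0,32],[0,0,0.7,0,0,0,32],[0,0,0.5,0,0,0,32],[0,0,0,0,0,0,32],[0,0,0,0,0,0,32]]]'
python3 p.py 635 123 20 82.2
```

```text
time_s: 9.75
eef_pos: [559.8, 100.1, 84.1]
ee_rot: [0.0, 0.754, 0.657, 0.0]
force: [-0.3, -0.0, -1.5]
grip_width: 0.473
grip_force: 40.8
time_s: 10.55
eef_pos: [635.8, 123.2, 36.9]
ee_rot: [0.0, 0.754, 0.657, 0.0]
force: [0.4, 0.3, -0.4]
grip_width: 0.463
grip_force: 40.9
t10.6 pos [635.8 123.2  36.9] th 82.1 w 0.46 F 41 f [ 0.4  0.3 -0.4] | turn_z -0.01 then x -0.01 y -0.03 z(down) 0.67
```

```bash
python3 -m crank '[[[0,0,0.3,0,0,0,32],[0,0,0.2,0,0,0,32],[0,0,0.08,0,0,0,32],[0,0,0.05,0,0,0,32],[0,0,0,0,0,0,32],[0,0,0,0,0,0,32],[0,0,0,0,0,0,32],[0,0,0,0,0,0,32]]]'
```

```text
time_s: 11.35
eef_pos: [635.6, 123.2, 20.7]
ee_rot: [0.0, 0.754, 0.657, 0.0]
force: [0.4, 0.0, -1.9]
grip_width: 0.471
grip_force: 40.9
```

```bash
python3 -m crank '[[[0,0,0.06,0,0,0,32],[0,0,0.05,0,0,0,32],[0,0,0,0,0,0,32],[0,0,0,0,0,0,32],[0,0,0,0,0,0,32],[0,0,0,0,0,0,32],[0,0,0,0,0,0,32],[0,0,0,0,0,0,32]]]'
```

```text
time_s: 12.15
eef_pos: [635.7, 123.2, 18.9]
ee_rot: [0.0, 0.754, 0.657, 0.0]
force: [-3.1, -0.7, 8.8]
grip_width: 0.469
grip_force: 42.1
```

```bash
python3 -m crank '[[[0,0,0,0,0,0,66],[0,0,0,0,0,0,66],[0,0,0,0,0,0,66],[0,0,-0.7,0,0,0,66],[0,0,-0.7,0,0,-1,66],[0,0,-0.7,0,0,-1,52],[0,0,-0.4,0,0,-1,52],[0,0,0,0,0,-1,52]]]'
python3 p.py 462 267.5 4 123
```

```text
time_s: 12.95
eef_pos: [636.4, 123.3, 82.0]
ee_rot: [0.001, 0.541, 0.841, 0.001]
force: [-0.4, -0.4, -0.5]
grip_width: 0.61
grip_force: 0.0
t12.9 pos [636.4 123.3  82. ] th 114.5 w 0.61 F 0 f [-0.4 -0.4 -0.5] | turn_z -1.06 then x 8.64 y -2.71 z(down) 3.12
```

```bash
python3 -m crank '[[[0,0,0,0,0,-1,52],[0.96,-0.3,0,0,0,-0.06,52],[0.96,-0.3,0,0,0,0,52],[0.96,-0.3,0,0,0,0,52],[0.96,-0.3,0,0,0,0,52],[0.96,-0.3,0,0,0,0,52],[0.96,-0.3,0,0,0,0,52],[0.96,-0.3,0,0,0,0,52]]]'
python3 -m crank '[[[0.96,-0.3,0,0,0,0,52],[0.96,-0.3,0.3,0,0,0,52],[0,0,0.7,0,0,0,52],[0,0,0.7,0,0,0,52],[0,0,0.3,0,0,0,52],[0,0,0,0,0,0,52],[0,0,0,0,0,0,52],[0,0,0,0,0,0,52]]]'
python3 p.py 462 267.5 4 123
```

```text
time_s: 13.75
eef_pos: [500.1, 237.1, 80.3]
ee_rot: [0.0, 0.48, 0.877, 0.0]
force: [1.1, 0.3, 0.3]
grip_width: 0.61
grip_force: 0.0
time_s: 14.55
eef_pos: [462.9, 268.9, 31.1]
ee_rot: [0.0, 0.48, 0.877, 0.001]
force: [-0.5, -1.0, 0.4]
grip_width: 0.606
grip_force: 0.0
t14.6 pos [462.9 268.9  31.1] th 122.6 w 0.61 F 0 f [-0.5 -1.   0.4] | turn_z -0.05 then x -0.03 y -0.06 z(down) 1.08
```

```bash
python3 -m crank '[[[-0.03,-0.05,0.6,0,0,0,52],[0,0,0.48,0,0,0,52],[0,0,0,0,0,0,52],[0,0,0,0,0,0,18],[0,0,0,0,0,0,18],[0,0,0,0,0,0,18],[0,0,0,0,0,0,18],[0,0,0,0,0,0,18]]]'
python3 p.py 609.5 -65.5 84 82.2
```

```text
time_s: 15.35
eef_pos: [462.1, 267.7, 4.0]
ee_rot: [0.0, 0.48, 0.877, 0.0]
force: [-1.3, -1.0, 6.3]
grip_width: 0.302
grip_force: 40.1
t15.3 pos [462.1 267.7   4. ] th 122.6 w 0.30 F 40 f [-1.3 -1.   6.3] | turn_z 5.05 then x -12.40 y 7.65 z(down) -3.20
```

```bash
python3 -m crank '[[[0,0,-0.8,0,0,1,18],[0,0,-0.8,0,0,1,18],[0,0,-0.8,0,0,1,18],[0,0,-0.8,0,0,1,18],[0,0,0,0,0,1,18],[-0.95,0.59,0,0,0,0.05,18],[-0.95,0.59,0,0,0,0,18],[-0.95,0.59,0,0,0,0,18]]]'
python3 -m crank '[[[-0.95,0.59,0,0,0,0,18],[-0.95,0.59,0,0,0,0,18],[-0.95,0.59,0,0,0,0,18],[-0.95,0.59,0,0,0,0,18],[-0.95,0.59,0,0,0,0,18],[-0.95,0.59,0,0,0,0,18],[-0.95,0.59,0,0,0,0,18],[-0.95,0.59,0,0,0,0,18]]]'
python3 p.py 609.5 -65.5 20 82.2
```

```text
time_s: 16.15
eef_pos: [496.3, 190.3, 83.3]
ee_rot: [-0.0, 0.753, 0.658, -0.0]
force: [1.4, 0.8, -0.3]
grip_width: 0.304
grip_force: 39.5
time_s: 16.95
eef_pos: [587.6, -14.2, 83.2]
ee_rot: [-0.0, 0.753, 0.658, -0.0]
force: [0.7, -0.2, -0.7]
grip_width: 0.302
grip_force: 39.5
t16.9 pos [587.6 -14.2  83.2] th 82.2 w 0.30 F 40 f [ 0.7 -0.2 -0.7] | turn_z 0.00 then x -1.92 y 1.15 z(down) 2.53
```

```bash
python3 -m crank '[[[-0.96,0.58,0,0,0,0,18],[-0.96,0.57,0,0,0,0,18],[0,0,0.8,0,0,0,18],[0,0,0.8,0,0,0,18],[0,0,0.6,0,0,0,18],[0,0,0.25,0,0,0,18],[0,0,0,0,0,0,18],[0,0,0,0,0,0,18]]]'
python3 p.py 609.5 -65.5 20 82.2
```

```text
time_s: 17.75
eef_pos: [609.8, -64.5, 22.8]
ee_rot: [0.0, 0.753, 0.658, 0.0]
force: [0.5, 0.6, -0.8]
grip_width: 0.305
grip_force: 39.5
t17.8 pos [609.8 -64.5  22.8] th 82.2 w 0.31 F 40 f [ 0.5  0.6 -0.8] | turn_z 0.01 then x -0.04 y -0.01 z(down) 0.11
```

```bash
python3 -m crank '[[[0,0,0.06,0,0,0,18],[0,0,0.06,0,0,0,18],[0,0,0,0,0,0,18],[0,0,0,0,0,0,18],[0,0,0,0,0,0,18],[0,0,0,0,0,0,18],[0,0,0,0,0,0,18],[0,0,0,0,0,0,18]]]'
```

```text
time_s: 18.55
eef_pos: [609.4, -64.6, 19.1]
ee_rot: [0.0, 0.753, 0.658, 0.0]
force: [0.1, -1.1, -0.9]
grip_width: 0.304
grip_force: 39.5
```

```bash
python3 -m crank '[[[0,0,0.05,0,0,0,18],[0,0,0.04,0,0,0,18],[0,0,0,0,0,0,18],[0,0,0,0,0,0,18],[0,0,0,0,0,0,18],[0,0,0,0,0,0,18],[0,0,0,0,0,0,18],[0,0,0,0,0,0,18]]]'
```

```text
time_s: 19.35
eef_pos: [609.4, -64.6, 19.0]
ee_rot: [0.0, 0.753, 0.658, -0.0]
force: [-8.2, 1.5, 17.6]
grip_width: 0.302
grip_force: 42.4
```

```bash
python3 -m crank '[[[0,0,0,0,0,0,46],[0,0,0,0,0,0,46],[0,0,0,0,0,0,46],[0,0,-0.7,0,0,0,46],[0,0,-0.7,0,0,-1,46],[0,0,-0.7,0,0,-1,42],[0,0,-0.4,0,0,-1,42],[0,0,0,0,0,-1,42]]]'
python3 p.py 452.5 -75.5 4 126
```

```text
time_s: 20.15
eef_pos: [610.1, -64.8, 80.7]
ee_rot: [0.001, 0.541, 0.841, 0.0]
force: [0.4, 0.2, 0.7]
grip_width: 0.492
grip_force: 0.0
t20.1 pos [610.1 -64.8  80.7] th 114.6 w 0.49 F 0 f [0.4 0.2 0.7] | turn_z -1.43 then x 3.36 y -5.35 z(down) 3.07
```

```bash
python3 -m crank '[[[0,0,0,0,0,-1,42],[0,0,0,0,0,-0.43,42],[0.56,-0.89,0,0,0,0,42],[0.56,-0.89,0,0,0,0,42],[0.56,-0.89,0,0,0,0,42],[0.56,-0.89,0,0,0,0,42],[0.56,-0.89,0,0,0,0,42],[0.56,-0.89,0,0,0,0,42]]]'
python3 -m crank '[[[0,0,0.7,0,0,0,42],[0,0,0.7,0,0,0,42],[0,0,0.4,0,0,0,42],[0,0,0,0,0,0,42],[0,0,0,0,0,0,42],[0,0,0,0,0,0,42],[0,0,0,0,0,0,42],[0,0,0,0,0,0,42]]]'
python3 p.py 452.5 -75.5 4 126
```

```text
time_s: 20.95
eef_pos: [450.8, -74.2, 79.2]
ee_rot: [-0.0, 0.457, 0.89, -0.0]
force: [0.4, -0.5, 0.4]
grip_width: 0.49
grip_force: 0.0
time_s: 21.75
eef_pos: [452.1, -74.2, 34.6]
ee_rot: [0.0, 0.456, 0.89, 0.0]
force: [0.3, 0.0, 0.4]
grip_width: 0.487
grip_force: 0.0
t21.8 pos [452.1 -74.2  34.6] th 125.7 w 0.49 F 0 f [0.3 0.  0.4] | turn_z -0.04 then x -0.05 y -0.02 z(down) 1.23
```

```bash
python3 -m crank '[[[-0.04,0,0.6,0,0,0,42],[0,0,0.58,0,0,0,42],[0,0,0,0,0,0,42],[0,0,0,0,0,0,12],[0,0,0,0,0,0,12],[0,0,0,0,0,0,12],[0,0,0,0,0,0,12],[0,0,0,0,0,0,12]]]'
python3 p.py 604.5 -158.8 84 82.2
```

```text
time_s: 22.55
eef_pos: [452.9, -75.2, 5.6]
ee_rot: [0.001, 0.456, 0.89, 0.0]
force: [-1.6, 0.7, 7.5]
grip_width: 0.22
grip_force: 39.8
t22.6 pos [452.9 -75.2   5.6] th 125.7 w 0.22 F 40 f [-1.6  0.7  7.5] | turn_z 5.43 then x -2.49 y 6.46 z(down) -3.14
```

```bash
python3 -m crank '[[[0,0,-0.8,0,0,1,12],[0,0,-0.8,0,0,1,12],[0,0,-0.8,0,0,1,12],[0,0,-0.8,0,0,1,12],[0,0,0,0,0,1,12],[0,0,0,0,0,0.43,12],[-0.36,0.92,0,0,0,0,12],[-0.36,0.92,0,0,0,0,12]]]'
python3 -m crank '[[[-0.36,0.92,0,0,0,0,12],[-0.36,0.92,0,0,0,0,12],[-0.36,0.92,0,0,0,0,12],[-0.36,0.92,0,0,0,0,12],[-0.36,0.92,0,0,0,0,12],[0,0,0.8,0,0,0,12],[0,0,0.8,0,0,0,12],[0,0,0,0,0,0,12]]]'
python3 p.py 604.5 -158.8 20 82.2
```

```text
time_s: 23.35
eef_pos: [496.2, -99.2, 85.3]
ee_rot: [0.0, 0.753, 0.658, 0.0]
force: [-0.4, 0.4, -0.6]
grip_width: 0.22
grip_force: 39.2
time_s: 24.15
eef_pos: [602.1, -158.5, 42.3]
ee_rot: [-0.002, 0.753, 0.658, -0.001]
force: [-0.7, 0.3, 0.1]
grip_width: 0.22
grip_force: 39.2
t24.1 pos [ 602.1 -158.5   42.3] th 82.2 w 0.22 F 39 f [-0.7  0.3  0.1] | turn_z 0.00 then x 0.00 y 0.10 z(down) 0.89
```

```bash
python3 -m crank '[[[0,0.06,0.4,0,0,0,12],[0,0,0.35,0,0,0,12],[0,0,0.06,0,0,0,12],[0,0,0.06,0,0,0,12],[0,0,0,0,0,0,12],[0,0,0,0,0,0,12],[0,0,0,0,0,0,12],[0,0,0,0,0,0,12]]]'
python3 p.py 604.5 -158.8 19 82.2
```

```text
time_s: 24.95
eef_pos: [605.1, -159.4, 23.3]
ee_rot: [0.0, 0.753, 0.658, 0.0]
force: [0.3, -0.4, -0.5]
grip_width: 0.22
grip_force: 39.2
t24.9 pos [ 605.1 -159.4   23.3] th 82.2 w 0.22 F 39 f [ 0.3 -0.4 -0.5] | turn_z 0.00 then x 0.02 y -0.03 z(down) 0.17
```

```bash
python3 -m crank '[[[0,0,0.06,0,0,0,12],[0,0,0.06,0,0,0,12],[0,0,0,0,0,0,12],[0,0,0,0,0,0,12],[0,0,0,0,0,0,12],[0,0,0,0,0,0,12],[0,0,0,0,0,0,12],[0,0,0,0,0,0,12]]]'
```

```text
time_s: 25.75
eef_pos: [605.1, -159.4, 20.6]
ee_rot: [0.0, 0.753, 0.658, 0.0]
force: [-2.8, 0.3, 5.1]
grip_width: 0.216
grip_force: 40.0
```

```bash
python3 -m crank '[[[0,0,0.03,0,0,0,12],[0,0,0,0,0,0,40],[0,0,0,0,0,0,40],[0,0,0,0,0,0,40],[0,0,-0.8,0,0,0,40],[0,0,-1,0,0,0,40],[0,0,-1,0,0,0,40],[0,0,-1,0,0,0,40]]]'
python3 -m crank '[[[0,-1,0,0,0,0,40],[0,-1,0,0,0,0,40],[0,-1,0,0,0,0,40],[0,-1,0,0,0,0,40],[0,-1,0,0,0,0,40],[0,-1,0,0,0,0,40],[0,-1,0,0,0,0,40],[0,-1,0,0,0,0,40]]]'
python3 - <<'E'
from h import *
np.set_printoptions(precision=1,suppress=True)
im=capture("top");sc=capture("scene")
cv2.imwrite("pics/e.png",np.hstack([cv2.resize(im[120:250,130:350],None,fx=1.8,fy=1.8,interpolation=2),cv2.resize(sc[170:300,210:400],None,fx=2,fy=1.8,interpolation=2)]))
for p in blobs("top",im,(3,200,110),(20,255,255),(160,180,330,228),20):
    d=die("top",p,42);print(len(p[0]),*d[:6])
E
```

```text
time_s: 26.55
eef_pos: [604.9, -159.3, 115.1]
ee_rot: [-0.0, 0.753, 0.658, -0.0]
force: [0.3, -0.1, 0.3]
grip_width: 0.467
grip_force: 0.0
time_s: 27.35
eef_pos: [405.8, -132.1, 114.2]
ee_rot: [0.0, 0.753, 0.658, 0.0]
force: [0.1, -0.4, -0.6]
grip_width: 0.47
grip_force: 0.0
356 [637.  123.8] [634.4 124.1] -7.923349658868209 70.33140979444562 32.15735922194692 [636.8 124.5]
223 [624.7  34.5] [622.6  34.8] -7.157064963277168 56.7193566015936 25.201088118221378 [624.4  35.1]
121 [610.9 -63.7] [609.3 -63.5] -7.805436869413752 41.39011419148112 18.506632405667894 [610.7 -64.3]
51 [ 606.3 -158.6] [ 605.3 -158.4] -9.833399360006815 27.51221310433729 11.308010656352955 [ 606.  -158.9]
```

View pics/e.png

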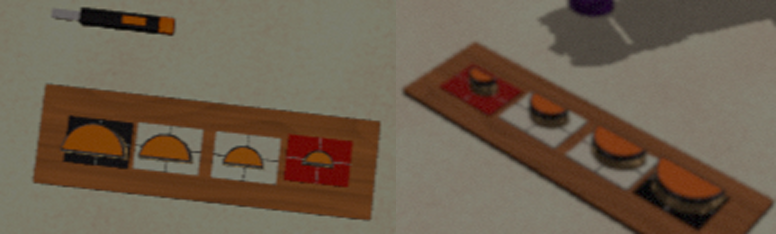

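All four dies lie flat on their plates. In the crop they run from the largest on black (95,140) to the smallest on red (318,160). Each measures within 2–3 mm and about 2° of its plate, and nothing is touching the robot.

```bash
python3 -c "
from rig import *
print(finish_job())"
```

```text
the job is handed in; nothing more can be done
None
```

The job is handed in: all four dies are on their plates in size order (40 mm on red, 82 mm on black), each measured within about 3 mm and 2° before hand-in, with the cutter and pencil never approached; `finish_job()` returned no verdict.

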